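# Set the cup warmer to its mark and switch it on

### The arm

A 6-joint arm with a two-finger parallel gripper is mounted at the origin on a cart in front of the work surface, level with it; the furniture and walls round the work are solid. World frame = base frame: x ahead of the robot, y to its left, z up, the work surface at z = 0. Lengths are in m, angles in rad, forces in N, time in s.
With the tool pointing down it reaches from about 0.3 to 0.875 m from the base axis. Payload 6.4 kg.
Tool frame: the origin (TCP) lies midway between the tips of the shut fingers; the grasp point (between the pads) lies 19 mm behind it (ctrl.pinch_z is the distance from the TCP to the grasp point, in m); z points along the fingers, y is the line along which they close (so a half turn about z gives the same grasp; the last joint's range is limited). The gripper opens to 85 mm and grips with 20 to 120 N. Pads are 22 mm wide; open, the fingers measure 114 mm over their backs; the gripper's body (76 mm by 85 mm) begins 54 mm behind the grasp point. The pads swing forward as they close: fully open they stand 13 mm farther back than shut.
Start: joints at [1.049, 0.181, 1.607, -0, 1.354, -0.206], TCP at [0.179, 0.547, 0.206] pointing down, gripper open.
Joint ranges: [-2.99, 2.99], [-0.89, 2.07], [0.3, 2.58], [-1.14, 4.28], [0, 2.63], [-3.12, 3.12]. Speed limits (rad/s): [2.57, 2.57, 3.01, 3.14, 3.14, 3.14].

### API

Orientations are given as a unit quaternion [w, x, y, z].
In Python, from bench import ctrl gives the robot as it stands.
- The arm moves only by the tool apply_moves, never from a script. Its argument "moves" is a list of rows, each an object with "jaw": the opening, from 0 (shut) to 1 (fully open); "offset": the shift along the tool's x, y, z in mm, a list of three; "rot": the turn, a rotation vector about the tool's x, y, z in degrees, a list of three. In form: [{"jaw": jaw, "offset": [dx, dy, dz], "rot": [ax, ay, az]}, ...]. A call has exactly 5 rows; each row shifts and turns the commanded pose from where the row before left it, along the tool's axes as they then stand; what a row does not reach is not made up. A row lasts 1/8 s, in which the tool goes at most 62.5 mm and 10.7 degrees, less where a joint would pass 70% of its speed; a pose out of reach is approached as far as the arm can. A call is refused whole if a number of a shift passes 62.5 or a number of a turn 10.7, either way. A call with a gripper value outside its range is refused whole. The fingers move at their own pace and stop on an object; the grip force is fixed at half the most. Time passes only in rows, so rows that do not move let the fingers close, or fill a call up. It gives the time, the measured TCP pose, the force, the opening and the grip force at its end, in the units of the state.
- ctrl.get_obs(): the state, without advancing time (a new reading comes with each control period).
- ctrl.camera(name): name is "scene" or "top"; returns (picture, depth): 420x560x3 uint8, red, green, blue; 420x560 float32, m along the optical axis (not along the pixel's ray), 0 where there is no reading.
- ctrl.camera_params(name): a dict with "K" (3x3 intrinsics, pixels), "dist" ([k1, k2, p1, p2, k3] as OpenCV has them; the pictures are not rectified), "cam_to_world" (4x4, takes a point from camera to world coordinates). Camera axes: x right, y down, z forward; pixel columns grow to the right and rows downward; lengths in m; the calibration is good to about 2 mm. A picture is of the moment at which its call begins. camera_params takes no time and is no camera call.
- ctrl.hand_in(): hands the job in; it is judged then, once.
Trained networks look in the newest picture that a camera, given by its name, has taken for a name from the list of things; names that differ only in an ending like _2 or _b are one class to them, and where a whole thing is asked for, a point or a joint stands for the part that bears it (a point fixed in the world has none). Each returns a list of dicts, best first, with "score" (0 to 1); they miss things now and then, are a little off and sometimes report something else, mostly with a low value. They report only what shows in the picture. A call takes as long as a camera call.
- ctrl.outline_of(camera, target): "region" (420x560 bool, what is visible of it) and "position" ([column, row] in pixels, amid what is visible of it).
The state is a dict: "time_s": time; "q": joint angles; "dq": joint speeds; "joint_efforts": joint torques, N m; "eef_pos": TCP position; "eef_rot": TCP orientation; "wrist_force": force on the tool from outside, world axes, zero at the start; "torque": the same for the moment, N m; "opening": opening from 0.0 (shut) to 1.0 (fully open); "grasp_force": force on a finger pad.
Only numpy, scipy, OpenCV 4.12 (cv2) and the standard library are available. Lean on these libraries where they do the work, as an engineer would, in place of code of your own. Each camera call takes 0.05 s, during which the arm holds its last target. There are 200 camera calls.

### The job

Turn the cup warmer's round knob until the needle under the little window stands level with the point of the marker tab beside it. Then, with the setting left alone, switch the warmer on: push down the raised left half of the rocker switch, under the overhanging rack, until it snaps over and stays; press it gently, without forcing it past its stop. Leave the cups on the rack and the tamper and jigger beside the warmer where they are.

Things in the scene. Friction and masses are not known exactly. Their poses are not given: they have to be found in the camera images.
- warmer: Cup warmer, a fixed steel appliance 190 mm deep and 330 mm wide; origin on the worktop below its middle; x points to its back, away from the robot, y to its left, z up. Right half: a low deck, top 45 mm up, with the knob and, 45 to 75 mm ahead of the origin, a flush clear gauge window. Left half (y 0 to 165 mm): a panel leaning back with the rocker switch, under the overhanging rack.
- rack_edge (a point): Middle of the warming rack's front edge, at the underside, 205 mm above the worktop. The rack is a level plate 8 mm thick, 165 mm wide, reaching 145 mm back from here over the switch, on a column that begins 100 mm behind this point. Its sides and front are open below; a 5 mm rail stands 21 mm above it along the back.
- knob_grip (a point): Centre of the grip of the setting knob, on its upright axis: a round fluted black knob 36 mm in diameter, 40 mm tall above the deck's 3 mm washer. This point is 74 mm above the worktop, 14 mm below the knob's top and 29 mm above the deck. The rack's edge is 105 mm to its left.
- knob (a joint): Turn of the knob, rad, 0 to 4.0, growing clockwise seen from above. It is light to turn (about 0.06 N m) and stays where it is left. It moves the needle.
- pointer (a point): Front end of the needle, a black bar 2.4 mm wide and 17 mm long lying along x under the clear gauge window (it cannot be touched). Clockwise turns move it to the right (warmer's -y), 15 mm per rad of knob.
- mark (a point): Point of the marker tab: a black house-shaped tab 10.6 mm wide under the same window, in front of the needle's track, its point turned to the needle (warmer's +x). It cannot be touched. The needle is at the mark when both points have the same y in the warmer's frame. At the start the needle is 16 to 46 mm left of the mark.
- switch_mid (a point): Centre of the rocker switch on the panel's surface, 55 mm above the worktop. The panel's outward normal leans 32 degrees from vertical, straight towards the front (the warmer's -x). A bezel 86 x 48 mm, 6 mm high, surrounds the switch. Best pressed along the inward normal, the tool leaning 27 to 45 degrees; nearer upright a gripper meets the rack.
- rocker_turn (a joint): Turn of the rocker, rad: 0 = off (left half raised), 0.48 = on (left half down). An over-centre mechanism inside drives it to the nearer stop; centre at 0.24. It starts off.
- on_half (a point): Point on the surface of the rocker's left (on) half, 24 mm left of the pivot. The black paddle is 70 mm long (y), 34 mm wide, each half rising outwards by 0.10 rad; the left half bears a thin white bar. 5 to 8 N here (it varies) starts it; it snaps over past the centre and meets a hard stop, this point then standing about 11 mm lower along the panel's inward normal than when off.
- rocker: The rocker's black paddle, origin on its pivot, 10 mm off the panel; its x axis points up the slope along the pivot. When off, its z axis is the panel's outward normal and its y axis points to the warmer's left; when on it has turned about x by -0.48 rad.
- cup_a_mid (a point): Middle of a blue espresso cup standing upright on the rack's right part, 53 mm high, 64 mm across without the handle. Bystander.
- cup_b_mid (a point): Middle of a like cup, standing mouth down on the rack's left part. Bystander.
- tamper_mid (a point): Middle (47 mm up) of a coffee tamper, 58 mm in diameter and 94 mm high, standing right of the warmer. Bystander.
- jigger_mid (a point): Middle (39 mm up) of a steel double bar measure, 43 mm in diameter and 78 mm high, standing left of the warmer. Bystander.

How it is judged:
On the way, in this order (a step that is already met when the one before it is completed fails the run):
1. the needle stands at the mark, the knob at rest, while the switch is still off (y of pointer in the frame of mark between -0.0025 and 0.0025 m and velocity of joint knob between -0.1 and 0.1 rad/s and value of joint rocker_turn below 0.1 rad), for 0.2 s.
2. the rocker has snapped over to on, the needle still at the mark (y of pointer in the frame of mark between -0.0025 and 0.0025 m and value of joint rocker_turn above 0.42 rad), for 0.2 s.
At the end, for the whole second after the job is handed in: The needle stands within 2.5 mm of the mark along the gauge and the rocker rests at its on stop (beyond 0.42 rad); the cups, tamper and jigger stand upright within 20 mm of where they were (all of step 2); the robot touches nothing.
It fails at once if a cup, the tamper or the jigger is shifted by more than 20 mm or tipped by more than 0.3 rad (distance of any of cup_a_mid, cup_b_mid, tamper_mid, jigger_mid from where it was at the start of the episode above 0.02 m or angle between any of cup_a_mid, cup_b_mid, tamper_mid, jigger_mid's own z axis and vertical above 0.3 rad).
It fails at once if the rocker is forced: pressed with more than 40 N (contact force between rocker and anything else above 40 N).
It also fails if it takes over 54 s, if anything falls off the work surface, if the arm or the gripper's body presses on something with over 40 N, if the wrist force passes 120 N, or if a joint passes its speed limit or range.

## Working session

There is one attempt and no reset: what is moved stays moved. The work goes in short steps, Python scripts to look and compute and a tool call to move; the robot and the scene stay as the last step left them, time stands still between calls to the robot, and variables do not carry over. Pictures are saved under pics/ and viewed, at most 10 in all, crops included, and the job is handed in when it is done.

Besides the shell and the picture viewer there is one more tool, called as name(argument=value, ...), one argument or row to a line, values as JSON. apply_moves: Moves the arm, as the interface text tells. Its arguments: {"type":"object","properties":{"moves":{"type":"array"}},"required":["moves"]}

```bash
mkdir -p pics; cat > h.py <<'E'
import numpy as np, cv2
from bench import ctrl
def ray(cam,uv):
    p=ctrl.camera_params(cam);K=np.array(p["K"]);T=np.array(p["cam_to_world"])
    u=cv2.undistortPoints(np.array([[uv]],float),K,np.array(p["dist"]))[0,0]
    return T,np.array([u[0],u[1],1.])
def atdepth(cam,uv,d):
    T,r=ray(cam,uv); return (T@np.r_[r*d,1])[:3]
def atz(cam,uv,z):
    T,r=ray(cam,uv); d=T[:3,:3]@r; o=T[:3,3]; return o+d*(z-o[2])/d[2]
def proj(cam,P):
    p=ctrl.camera_params(cam);T=np.linalg.inv(np.array(p["cam_to_world"]))
    return cv2.projectPoints(np.array(P,float).reshape(-1,1,3),cv2.Rodrigues(T[:3,:3])[0],T[:3,3],np.array(p["K"]),np.array(p["dist"]))[0][:,0]
def snap(cam,name):
    im,d=ctrl.camera(cam); cv2.imwrite(f"pics/{name}.png",im[...,::-1]); return im,d
E
python3 - <<'E'
from h import *
for c in("top","scene"):
    im,d=snap(c,c+"0"); T=np.array(ctrl.camera_params(c)["cam_to_world"]);print(c,T[:3,3].round(3),T[:3,2].round(2))
    for n in("warmer","knob","pointer","mark","rocker","on_half","switch_mid","rack_edge","cup_a_mid","tamper_mid","jigger_mid"):
        for o in ctrl.outline_of(c,n)[:2]:
            p=o["position"];dd=np.median(d[o["region"]&(d>0)]) if o["region"].any() else 0
            print(n,round(o["score"],2),np.round(p),o["region"].sum(),atdepth(c,p,dd).round(3))
E
python3 -c "
import cv2,numpy as np
a=cv2.imread('pics/top0.png');b=cv2.imread('pics/scene0.png')
"
```

```text
top [0.188 0.075 1.152] [ 0.33 -0.04 -0.94]
warmer 0.86 [277. 220.] 11820 [0.532 0.018 0.066]
knob 0.88 [328. 212.] 345 [ 0.531 -0.094  0.084]
pointer 0.25 [278. 223.] 11895 [0.526 0.018 0.065]
rocker 0.94 [247. 236.] 455 [0.504 0.087 0.069]
on_half 0.82 [247. 236.] 486 [0.502 0.088 0.068]
switch_mid 0.74 [277. 222.] 12049 [0.527 0.02  0.065]
rack_edge 0.94 [279. 222.] 12015 [0.527 0.015 0.065]
cup_a_mid 0.59 [260. 182.] 1056 [0.556 0.05  0.241]
cup_a_mid 0.55 [390. 223.] 671 [ 0.506 -0.238  0.023]
tamper_mid 0.72 [391. 225.] 626 [ 0.503 -0.239  0.022]
jigger_mid 0.85 [176. 229.] 417 [0.545 0.243 0.048]
scene [ 0.181 -0.588  0.885] [ 0.34  0.62 -0.71]
warmer 0.77 [295. 247.] 11020 [ 0.53  -0.015  0.09 ]
knob 0.83 [315. 279.] 384 [ 0.527 -0.104  0.077]
rocker 0.57 [265. 226.] 371 [0.507 0.092 0.072]
rocker 0.25 [250. 201.] 170 [0.531 0.227 0.033]
on_half 0.75 [263. 228.] 372 [0.5   0.092 0.069]
switch_mid 0.75 [294. 251.] 11308 [ 0.524 -0.019  0.084]
rack_edge 0.7 [295. 247.] 11270 [ 0.529 -0.015  0.09 ]
cup_a_mid 0.78 [286. 174.] 868 [0.546 0.055 0.25 ]
cup_a_mid 0.55 [339. 345.] 911 [ 0.5   -0.242  0.034]
tamper_mid 0.82 [342. 346.] 945 [ 0.504 -0.245  0.032]
jigger_mid 0.63 [252. 197.] 173 [0.54  0.231 0.043]
```

View pics/top0.png

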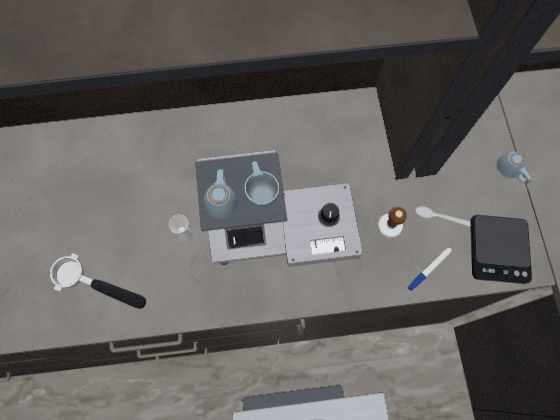

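View pics/scene0.png

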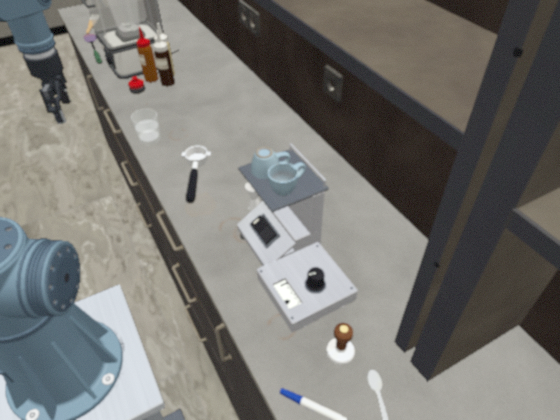

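The top picture shows the warmer yawed slightly, with the knob at about (330,213), the gauge window at about (328,246) and the rocker at (247,236). Next I'll zoom in on the gauge in both cameras and find the deck's direction.

```bash
python3 - <<'E'
from h import *
a=cv2.imread('pics/top0.png')[180:270,190:370];b=cv2.imread('pics/scene0.png')[200:330,230:360]
a=cv2.resize(a,(760,380),interpolation=cv2.INTER_CUBIC)
g=cv2.imread('pics/top0.png')[232:260,304:352];g=cv2.resize(g,(377,220),interpolation=cv2.INTER_CUBIC)
s=cv2.imread('pics/scene0.png')[270:312,262:332];s=cv2.resize(s,(377,220),interpolation=cv2.INTER_CUBIC)
cv2.imwrite('pics/z0.png',np.vstack([a,np.hstack([g,s,np.zeros((220,6,3),np.uint8)])]))
im,d=ctrl.camera("top")
# deck orientation: points with height ~45mm in deck area
ys,xs=np.mgrid[175:275,190:370]
P=np.array([atdepth("top",(x,y),d[y,x]) for x,y in zip(xs.ravel(),ys.ravel())])
for nm,lo,hi in(("deck",.040,.050),("rack",.208,.219)):
    m=(P[:,2]>lo)&(P[:,2]<hi)&((P[:,1]<0.0) if nm=="deck" else True)
    Q=P[m]; r=cv2.minAreaRect((Q[:,:2]*1000).astype(np.float32)); print(nm,m.sum(),r,Q[:,2].mean())
    print(cv2.boxPoints(r))
m=(P[:,2]>.08)&(P[:,2]<.095)&(P[:,1]<-.05);Q=P[m];print("knobtop",m.sum(),Q.mean(0),Q.min(0),Q.max(0))
E
```

```text
Traceback (most recent call last):
  File "h.py", line 8, in atdepth
    T,r=ray(cam,uv); return (T@np.r_[r*d,1])[:3]
        ~~~^^^^^^^^
  File "h.py", line 4, in ray
    p=ctrl.camera_params(cam);K=np.array(p["K"]);T=np.array(p["cam_to_world"])
ValueError: time passes only in moves, steps and waits
```

View pics/z0.png

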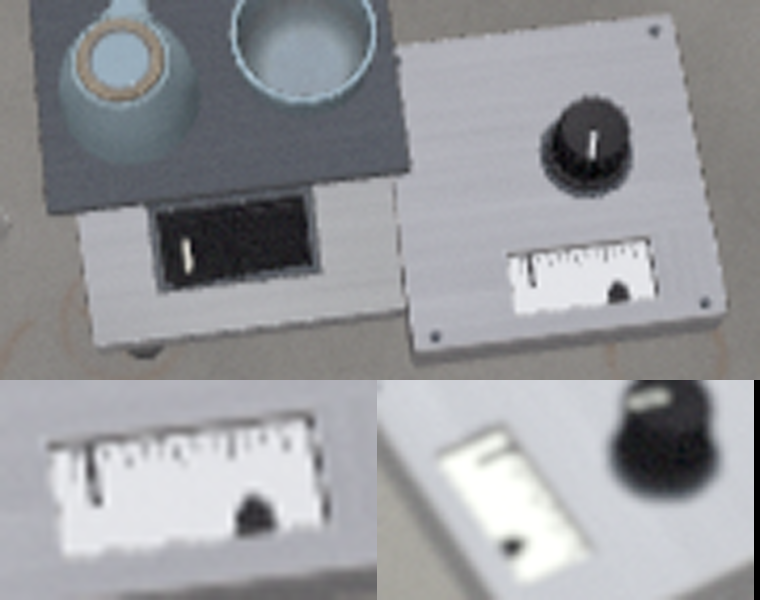

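The needle's front end is at about (316.4,247.5) and the mark's point at about (336.3,246.8) in the top picture. The rocker's white bar is on the left.

```bash
cat > h.py <<'E'
import numpy as np, cv2, functools
from bench import ctrl
@functools.lru_cache
def par(cam):
    p=ctrl.camera_params(cam);return np.array(p["K"]),np.array(p["dist"],float),np.array(p["cam_to_world"])
def rays(cam,uv):
    K,D,T=par(cam);u=cv2.undistortPoints(np.array(uv,float).reshape(-1,1,2),K,D)[:,0]
    return T,np.c_[u,np.ones(len(u))]
def atdepth(cam,uv,d):
    T,r=rays(cam,uv); return r*np.reshape(d,(-1,1))@T[:3,:3].T+T[:3,3]
def atz(cam,uv,z):
    T,r=rays(cam,uv); d=r@T[:3,:3].T; o=T[:3,3]; return o+d*((z-o[2])/d[:,2])[:,None]
def proj(cam,P):
    K,D,T=par(cam);T=np.linalg.inv(T)
    return cv2.projectPoints(np.array(P,float).reshape(-1,1,3),cv2.Rodrigues(T[:3,:3])[0],T[:3,3],K,D)[0][:,0]
def snap(cam,name):
    im,d=ctrl.camera(cam); cv2.imwrite(f"pics/{name}.png",im[...,::-1]); return im,d
E
python3 - <<'E'
from h import *
im,d=ctrl.camera("top")
ys,xs=np.mgrid[150:275,190:370];xs=xs.ravel();ys=ys.ravel()
P=atdepth("top",np.c_[xs,ys],d[ys,xs])
for nm,lo,hi in(("deck",.038,.052),("rack",.205,.221)):
    m=(P[:,2]>lo)&(P[:,2]<hi)&((P[:,1]<-0.02) if nm=="deck" else True)
    Q=P[m]; r=cv2.minAreaRect((Q[:,:2]*1000).astype(np.float32)); print(nm,m.sum(),r,Q[:,2].mean())
    print(cv2.boxPoints(r))
m=(P[:,2]>.08)&(P[:,2]<.095)&(P[:,1]<-.05);Q=P[m];print("knobtop",m.sum(),Q.mean(0),Q.min(0),Q.max(0))
# deck corners from zoom (x/4.222+190, y/4.222+180)
z=lambda p:np.array(p,float)/4.222+[190,180]-0.4
print("screws BL FR FL",atz("top",z([(654,31),(705,303),(435,337)]),.045).round(4))
print("deck corners BR FR FL",atz("top",z([(672,14),(724,312),(412,352)]),.045).round(4))
print("panel front L,R",atz("top",z([(96,346),(405,313)]),.03).round(4))
print("needle,mark",atz("top",[(316.2,247.3),(336.2,246.6)],.044).round(4))
print("knob top/base",atz("top",z([(594,126)]),.088).round(4),atz("top",z([(587,155)]),.046).round(4))
print("rack FL,FR",atz("top",z([(50,213),(410,172)]),.213).round(4))
print("bezel corners FL FR BR BL",atz("top",z([(163,291),(319,270),(314,192),(152,206)]),.055).round(4))
print("white bar ends",atz("top",z([(183,238),(190,272)]),.069).round(4))
E
```

```text
deck 3806 ((523.6741943359375, -89.51712799072266), (138.84884643554688, 171.55801391601562), 89.91952514648438) 0.04479919239570751
[[ 437.79776  -158.821   ]
 [ 609.3556   -159.06197 ]
 [ 609.55066   -20.213257]
 [ 437.9928    -19.97229 ]]
rack 3956 ((554.94921875, 89.37425231933594), (145.19961547851562, 165.16656494140625), 0.0945870652794838) 0.21309538411717832
[[482.21317   171.83757  ]
 [482.48587     6.6712327]
 [627.6853      6.9109344]
 [627.4126    172.07727  ]]
knobtop 231 [ 0.53231955 -0.09733507  0.08743505] [ 0.51508983 -0.11666364  0.08044972] [ 0.5510229  -0.0794774   0.09377172]
screws BL FR FL [[ 0.5985 -0.146   0.045 ]
 [ 0.4457 -0.1467  0.045 ]
 [ 0.445  -0.0051  0.045 ]]
deck corners BR FR FL [[ 0.6071 -0.1574  0.045 ]
 [ 0.4398 -0.1556  0.045 ]
 [ 0.4387  0.0077  0.045 ]]
panel front L,R [[0.4654 0.1701 0.03  ]
 [0.4632 0.0077 0.03  ]]
needle,mark [[ 0.4659 -0.0603  0.044 ]
 [ 0.4621 -0.1042  0.044 ]]
knob top/base [[ 0.5347 -0.098   0.088 ]] [[ 0.5328 -0.0985  0.046 ]]
rack FL,FR [[0.4831 0.1698 0.213 ]
 [0.4825 0.0079 0.213 ]]
bezel corners FL FR BR BL [[0.4838 0.1313 0.055 ]
 [0.4851 0.0503 0.055 ]
 [0.5273 0.0479 0.055 ]
 [0.53   0.1326 0.055 ]]
white bar ends [[0.5067 0.1177 0.069 ]
 [0.4883 0.116  0.069 ]]
```

```bash
python3 - <<'E'
from h import *
from scipy.spatial.transform import Rotation as R
o=ctrl.get_obs();print(o["time_s"],o["q"],o["eef_pos"],o["opening"]);q=o["eef_rot"];M=R.from_quat([*q[1:],q[0]]).as_matrix();print(M.round(3))
print("to via, tool mm",M.T@(np.array([.36,-.098,.2])-o["eef_pos"])*1000, "via->above knob",M.T@np.array([173,0,0]))
E
```

```text
1.3 [ 1.04867559e+00  1.80807108e-01  1.60701213e+00 -2.37978890e-05
  1.35380047e+00 -2.06308683e-01] [0.17858673 0.54656878 0.20647858] 1.001084102847826
[[-0.951  0.311  0.   ]
 [ 0.311  0.951 -0.   ]
 [-0.    -0.    -1.   ]]
to via, tool mm [-372.63404373 -556.34812984    6.50237548] via->above knob [-1.64444470e+02  5.37309618e+01  1.15072035e-03]
```

apply_moves(
  moves=[
    {"jaw": 1,"offset": [-31,-46.4,0],"rot": [0,0,0]},
    {"jaw": 1,"offset": [-31,-46.4,0],"rot": [0,0,0]},
    {"jaw": 1,"offset": [-31,-46.4,0],"rot": [0,0,0]},
    {"jaw": 1,"offset": [-31,-46.4,0],"rot": [0,0,0]},
    {"jaw": 1,"offset": [-31,-46.4,0],"rot": [0,0,0]},
  ],
)

```text
time_s: 1.92
eef_pos: [0.2541, 0.2764, 0.2067]
eef_rot: [0.001, 0.157, 0.988, 0.0]
wrist_force: [-0.1, 0.3, 0.6]
opening: 0.999
grasp_force: 0.0
```

apply_moves(
  moves=[
    {"jaw": 1,"offset": [-31,-46.4,0],"rot": [0,0,0]},
    {"jaw": 1,"offset": [-31,-46.4,0],"rot": [0,0,0]},
    {"jaw": 1,"offset": [-31,-46.4,0],"rot": [0,0,0]},
    {"jaw": 1,"offset": [-31,-46.4,0],"rot": [0,0,0]},
    {"jaw": 1,"offset": [-31,-46.4,0],"rot": [0,0,0]},
  ],
)

```text
time_s: 2.55
eef_pos: [0.3295, 0.0073, 0.207]
eef_rot: [0.001, 0.157, 0.988, -0.0]
wrist_force: [1.0, 0.2, -0.0]
opening: 1.001
grasp_force: 0.0
```

apply_moves(
  moves=[
    {"jaw": 1,"offset": [-31,-46.4,0],"rot": [0,0,0]},
    {"jaw": 1,"offset": [-31,-46.4,0],"rot": [0,0,0]},
    {"jaw": 1,"offset": [-54.8,17.9,0],"rot": [0,0,0]},
    {"jaw": 1,"offset": [-54.8,17.9,0],"rot": [0,0,0]},
    {"jaw": 1,"offset": [-54.8,17.9,0],"rot": [0,0,0]},
  ],
)

```text
time_s: 3.18
eef_pos: [0.5341, -0.0989, 0.2064]
eef_rot: [0.0, 0.158, 0.987, -0.0]
wrist_force: [0.1, -0.7, 1.3]
opening: 0.996
grasp_force: 0.0
```

```bash
python3 - <<'E'
from h import *
from scipy.spatial.transform import Rotation as R
o=ctrl.get_obs();print(o["time_s"],o["q"],o["eef_pos"],o["wrist_force"]);q=o["eef_rot"];M=R.from_quat([*q[1:],q[0]]).as_matrix();print(M.round(3))
print(M.T@(np.array([.533,-.098,.057])-o["eef_pos"])*1000)
E
```

```text
3.175 [-4.01600919e-01  1.09568594e-01  1.68766318e+00 -8.81754111e-05
  1.34392569e+00 -1.65523171e+00] [ 0.53408555 -0.09886561  0.20644685] [ 0.08819542 -0.66550103  1.2689517 ]
[[-0.95   0.312  0.   ]
 [ 0.312  0.95  -0.   ]
 [-0.    -0.    -1.   ]]
[  1.36508212   0.50218627 149.44622382]
```

apply_moves(
  moves=[
    {"jaw": 0.8,"offset": [1,0.5,40],"rot": [0,0,0]},
    {"jaw": 0.8,"offset": [0,0,40],"rot": [0,0,0]},
    {"jaw": 0.8,"offset": [0,0,40],"rot": [0,0,0]},
    {"jaw": 0.8,"offset": [0,0,29],"rot": [0,0,0]},
    {"jaw": 0.8,"offset": [0,0,0],"rot": [0,0,0]},
  ],
)

```text
time_s: 3.8
eef_pos: [0.5293, -0.0966, 0.0552]
eef_rot: [-0.003, 0.157, 0.988, 0.001]
wrist_force: [-0.5, -1.2, -0.6]
opening: 0.795
grasp_force: 0.0
```

apply_moves(
  moves=[
    {"jaw": 0,"offset": [0,0,0],"rot": [0,0,0]},
    {"jaw": 0,"offset": [0,0,0],"rot": [0,0,0]},
    {"jaw": 0,"offset": [0,0,0],"rot": [0,0,0]},
    {"jaw": 0,"offset": [0,0,0],"rot": [0,0,0]},
    {"jaw": 0,"offset": [0,0,0],"rot": [0,0,0]},
  ],
)

```text
time_s: 4.42
eef_pos: [0.5329, -0.098, 0.0599]
eef_rot: [0.002, 0.157, 0.988, -0.0]
wrist_force: [-2.2, 0.2, 6.3]
opening: 0.372
grasp_force: 58.9
```

apply_moves(
  moves=[
    {"jaw": 0,"offset": [0,0,0],"rot": [0,0,10]},
    {"jaw": 0,"offset": [0,0,0],"rot": [0,0,10]},
    {"jaw": 0,"offset": [0,0,0],"rot": [0,0,10]},
    {"jaw": 0,"offset": [0,0,0],"rot": [0,0,10]},
    {"jaw": 0,"offset": [0,0,0],"rot": [0,0,10]},
  ],
)

```text
time_s: 5.05
eef_pos: [0.5331, -0.0977, 0.0599]
eef_rot: [0.002, 0.562, 0.827, 0.001]
wrist_force: [-0.1, 1.9, 5.9]
opening: 0.367
grasp_force: 59.0
```

apply_moves(
  moves=[
    {"jaw": 0,"offset": [0,0,0],"rot": [0,0,10]},
    {"jaw": 0,"offset": [0,0,0],"rot": [0,0,10]},
    {"jaw": 0,"offset": [0,0,0],"rot": [0,0,10]},
    {"jaw": 0,"offset": [0,0,0],"rot": [0,0,10]},
    {"jaw": 0,"offset": [0,0,0],"rot": [0,0,10]},
  ],
)

```text
time_s: 5.68
eef_pos: [0.5336, -0.0977, 0.06]
eef_rot: [0.002, 0.859, 0.512, 0.002]
wrist_force: [1.1, 2.9, 3.6]
opening: 0.369
grasp_force: 59.1
```

apply_moves(
  moves=[
    {"jaw": 0,"offset": [0,0,0],"rot": [0,0,10]},
    {"jaw": 0,"offset": [0,0,0],"rot": [0,0,10]},
    {"jaw": 0,"offset": [0,0,0],"rot": [0,0,10]},
    {"jaw": 0,"offset": [0,0,0],"rot": [0,0,10]},
    {"jaw": 0,"offset": [0,0,0],"rot": [0,0,0]},
  ],
)

```text
time_s: 6.3
eef_pos: [0.5338, -0.098, 0.0599]
eef_rot: [0.001, 0.982, 0.191, 0.003]
wrist_force: [2.5, 1.4, 7.2]
opening: 0.366
grasp_force: 59.7
```

```bash
python3 - <<'E'
from h import *
o=ctrl.get_obs();print(o["q"])
a,_=ctrl.camera("top");b,_=ctrl.camera("scene")
g=cv2.resize(a[232:262,304:354,::-1],(800,480)[:2],interpolation=cv2.INTER_CUBIC)
g=cv2.resize(g,(500,300));s=cv2.resize(b[262:322,252:352,::-1],(500,300),interpolation=cv2.INTER_CUBIC)
cv2.imwrite('pics/z1.png',np.vstack([g,s]))
E
```

```text
[-4.00804464e-01  2.86981689e-01  1.80438426e+00  8.35927402e-04
  1.04465043e+00  7.85827887e-01]
```

View pics/z1.png

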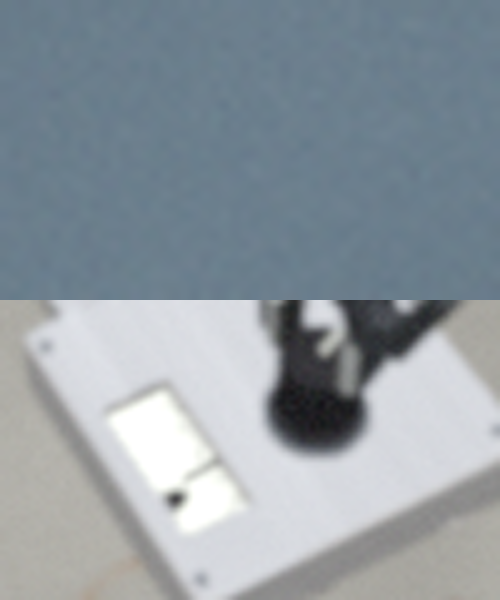

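The top view is blocked by the arm. In the scene crop the needle is slightly left of the mark, with its front end at about (289.6,298) and the tab's centre at about (287,301.6). I'll rectify the window onto the deck plane to measure the gap.

```bash
cat > gauge.py <<'E'
from h import *
def gauge(cam,n=3,name=None):
    xs=np.arange(.490,.445,-.00025);ys=np.arange(-.045,-.135,-.00025)
    G=np.array([[x,y,.044] for x in xs for y in ys]);uv=proj(cam,G).reshape(len(xs),len(ys),2).astype(np.float32)
    ims=[cv2.remap(ctrl.camera(cam)[0],uv[...,0],uv[...,1],cv2.INTER_CUBIC) for _ in range(n)]
    im=np.mean(ims,0)
    if name: cv2.imwrite(f"pics/{name}.png",cv2.resize(im[...,::-1],None,fx=2,fy=2))
    return im,xs,ys
E
python3 - <<'E'
from gauge import *
im,xs,ys=gauge("scene",3,"g1")
g=im.mean(2)
for k in range(0,len(xs),8):
    r=g[k:k+8].mean(0);i=r[60:330].argmin()+60
    bg=np.median(r); w=np.clip(bg-20-r,0,None);w[abs(np.arange(len(r))-i)>24]=0
    print(round(xs[k+4],4),"min at y",round(ys[i],4),"val",round(r[i]),"bg",round(bg),"centroid",round(float((w*ys).sum()/max(w.sum(),1)),4))
E
```

```text
0.489 min at y -0.0615 val 218 bg 219 centroid 0.0
0.487 min at y -0.0635 val 212 bg 214 centroid 0.0
0.485 min at y -0.0965 val 197 bg 203 centroid 0.0
0.483 min at y -0.0963 val 178 bg 202 centroid -0.0962
0.481 min at y -0.0963 val 173 bg 218 centroid -0.0963
0.479 min at y -0.0963 val 184 bg 235 centroid -0.0963
0.477 min at y -0.0965 val 192 bg 245 centroid -0.0965
0.475 min at y -0.0968 val 199 bg 251 centroid -0.0966
0.473 min at y -0.097 val 204 bg 254 centroid -0.0969
0.471 min at y -0.097 val 205 bg 255 centroid -0.097
0.469 min at y -0.097 val 206 bg 255 centroid -0.0971
0.467 min at y -0.0973 val 210 bg 255 centroid -0.0973
0.465 min at y -0.1268 val 216 bg 255 centroid -0.1284
0.463 min at y -0.127 val 216 bg 255 centroid -0.1285
0.461 min at y -0.104 val 191 bg 255 centroid -0.1036
0.459 min at y -0.104 val 134 bg 255 centroid -0.1039
0.457 min at y -0.1043 val 84 bg 255 centroid -0.1041
0.455 min at y -0.1043 val 79 bg 255 centroid -0.1043
0.453 min at y -0.1048 val 124 bg 253 centroid -0.1046
0.451 min at y -0.1053 val 173 bg 241 centroid -0.1049
0.449 min at y -0.1048 val 204 bg 228 centroid -0.1054
0.447 min at y -0.1065 val 216 bg 219 centroid 0.0[ WARN:0@1.478] global loadsave.cpp:1063 imwrite_ Unsupported depth image for selected encoder is fallbacked to CV_8U.
Traceback (most recent call last):
IndexError: index 180 is out of bounds for axis 0 with size 180
```

View pics/g1.png

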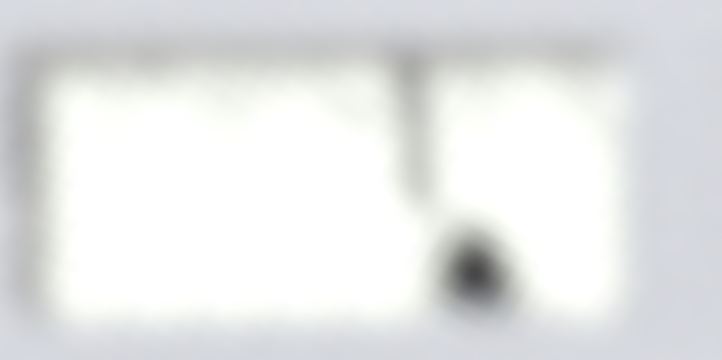

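The rectified view puts the needle tip at y ≈ -0.0974 and the mark's point at ≈ -0.1036, so about 6.1 mm remains, which is about 23.5°.

apply_moves(
  moves=[
    {"jaw": 0,"offset": [0,0,0],"rot": [0,0,8]},
    {"jaw": 0,"offset": [0,0,0],"rot": [0,0,8]},
    {"jaw": 0,"offset": [0,0,0],"rot": [0,0,7.5]},
    {"jaw": 0,"offset": [0,0,0],"rot": [0,0,0]},
    {"jaw": 0,"offset": [0,0,0],"rot": [0,0,0]},
  ],
)

```text
time_s: 7.18
eef_pos: [0.5339, -0.0982, 0.0599]
eef_rot: [0.001, 1.0, -0.012, 0.003]
wrist_force: [2.3, 0.7, 7.1]
opening: 0.368
grasp_force: 59.8
```

```bash
cat > gm.py <<'E'
from gauge import *
import sys
im,xs,ys=gauge(sys.argv[1],3,sys.argv[2])
g=im.mean(2)
for k in range(24,160,8):
    r=g[k:k+8].mean(0);i=r[100:310].argmin()+100
    bg=np.median(r); w=np.clip(bg-20-r,0,None);w[abs(np.arange(len(r))-i)>24]=0
    print(round(xs[k+4],4),round(ys[i],4),"val",round(r[i]),"centroid",round(float((w*ys).sum()/max(w.sum(),1)),4))
E
python3 gm.py scene g2 2>/dev/null
```

```text
0.483 -0.1028 val 177 centroid -0.1028
0.481 -0.1028 val 176 centroid -0.1028
0.479 -0.1033 val 184 centroid -0.1032
0.477 -0.1035 val 189 centroid -0.1035
0.475 -0.1035 val 195 centroid -0.1035
0.473 -0.1035 val 199 centroid -0.1035
0.471 -0.1035 val 203 centroid -0.1035
0.469 -0.1035 val 206 centroid -0.1036
0.467 -0.1038 val 209 centroid -0.1037
0.465 -0.1038 val 212 centroid -0.1038
0.463 -0.104 val 206 centroid -0.1039
0.461 -0.104 val 178 centroid -0.1039
0.459 -0.104 val 131 centroid -0.1039
0.457 -0.1043 val 84 centroid -0.1041
0.455 -0.1043 val 79 centroid -0.1043
0.453 -0.1045 val 123 centroid -0.1045
0.451 -0.1053 val 174 centroid -0.1049
```

View pics/g2.png

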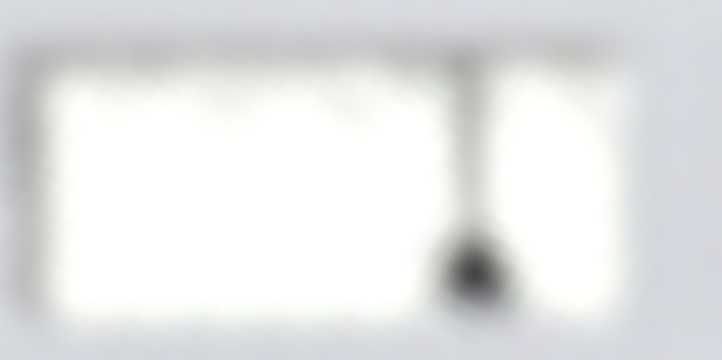

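The needle is aligned within about 0.3 mm. I'll release, lift and back off.

apply_moves(
  moves=[
    {"jaw": 0.8,"offset": [0,0,0],"rot": [0,0,0]},
    {"jaw": 0.8,"offset": [0,0,0],"rot": [0,0,0]},
    {"jaw": 0.8,"offset": [0,0,0],"rot": [0,0,0]},
    {"jaw": 0.8,"offset": [0,0,-20],"rot": [0,0,0]},
    {"jaw": 0.8,"offset": [0,0,-40],"rot": [0,0,0]},
  ],
)

```text
time_s: 7.95
eef_pos: [0.5294, -0.0967, 0.116]
eef_rot: [-0.001, 1.0, -0.014, -0.002]
wrist_force: [1.2, 0.2, 0.6]
opening: 0.799
grasp_force: 0.0
```

apply_moves(
  moves=[
    {"jaw": 0.8,"offset": [0,0,-50],"rot": [0,0,0]},
    {"jaw": 0.8,"offset": [0,0,-40],"rot": [0,0,0]},
    {"jaw": 0,"offset": [-60,0,0],"rot": [0,0,0]},
    {"jaw": 0,"offset": [-60,0,0],"rot": [0,0,0]},
    {"jaw": 0,"offset": [-60,0,0],"rot": [0,0,0]},
  ],
)

```text
time_s: 8.57
eef_pos: [0.3496, -0.0921, 0.2071]
eef_rot: [0.0, 1.0, -0.013, -0.0]
wrist_force: [-0.9, -0.8, 1.8]
opening: 0.163
grasp_force: 0.0
```

```bash
python3 gm.py scene g3 2>/dev/null | sed -n '3p;8,14p'; python3 - <<'E'
from h import *
from scipy.spatial.transform import Rotation as R
o=ctrl.get_obs();print(o["time_s"],o["q"],o["eef_pos"])
n=np.array([-np.sin(np.radians(32)),0,np.cos(np.radians(32))])
for c in("top","scene"):
    im,d=snap(c,c+"3")
    for t in("rocker","on_half"):
      for r in ctrl.outline_of(c,t)[:1]:
        m=cv2.erode(r["region"].astype(np.uint8),np.ones((3,3)))>0
        ys,xs=np.where(m&(d>0));P=atdepth(c,np.c_[xs,ys],d[ys,xs])
        print(c,t,r["score"],P.mean(0).round(4),P.min(0).round(3),P.max(0).round(3))
        for lo in np.arange(.055,.126,.01):
            k=abs(P[:,1]-lo)<.005
            if k.sum()>3: print("  y",lo.round(3),k.sum(),np.median(P[k],0).round(4),"normal height rel (.508,.055)",((P[k]-[.508,0,.055])@n).mean().round(4))
E
```

```text
0.479 -0.1035 val 183 centroid -0.1032
0.469 -0.1035 val 206 centroid -0.1036
0.467 -0.1038 val 207 centroid -0.1037
0.465 -0.1038 val 211 centroid -0.1038
0.463 -0.104 val 205 centroid -0.1039
0.461 -0.104 val 177 centroid -0.1039
0.459 -0.104 val 130 centroid -0.1039
0.457 -0.1043 val 84 centroid -0.1041
8.725 [-5.89122172e-01 -3.50346594e-01  2.09640947e+00 -1.81865030e-04
  1.39418520e+00  1.01071021e+00] [ 0.34957732 -0.09200748  0.20737751]
top rocker 0.8 [0.5016 0.0911 0.0691] [0.484 0.059 0.055] [0.518 0.123 0.085]
  y 0.055 5 [0.503  0.0593 0.0635] normal height rel (.508,.055) 0.0105
  y 0.065 59 [0.506  0.065  0.0647] normal height rel (.508,.055) 0.0095
  y 0.075 62 [0.5042 0.0753 0.065 ] normal height rel (.508,.055) 0.0115
  y 0.085 64 [0.5033 0.0848 0.0659] normal height rel (.508,.055) 0.0124
  y 0.095 66 [0.5017 0.095  0.0683] normal height rel (.508,.055) 0.0152
  y 0.105 62 [0.4999 0.1048 0.072 ] normal height rel (.508,.055) 0.0187
  y 0.115 63 [0.4981 0.1149 0.0751] normal height rel (.508,.055) 0.0225
  y 0.125 15 [0.4959 0.1215 0.0751] normal height rel (.508,.
[... 1157 characters left out ...]
ormal height rel (.508,.055) 0.0197
  y 0.115 47 [0.4944 0.115  0.0742] normal height rel (.508,.055) 0.0235
scene on_half 0.72 [0.4985 0.0905 0.0688] [0.484 0.059 0.055] [0.513 0.122 0.084]
  y 0.055 5 [0.5029 0.0589 0.0647] normal height rel (.508,.055) 0.0108
  y 0.065 39 [0.5004 0.0645 0.0642] normal height rel (.508,.055) 0.0114
  y 0.075 45 [0.5004 0.075  0.0657] normal height rel (.508,.055) 0.0132
  y 0.085 38 [0.4988 0.0859 0.0674] normal height rel (.508,.055) 0.0145
  y 0.095 42 [0.4986 0.0942 0.0685] normal height rel (.508,.055) 0.0164
  y 0.105 49 [0.4973 0.1043 0.0719] normal height rel (.508,.055) 0.0197
  y 0.115 46 [0.4945 0.115  0.0742] normal height rel (.508,.055) 0.0235
```

apply_moves(
  moves=[
    {"jaw": 0,"offset": [8,-41,0],"rot": [0,0,0]},
    {"jaw": 0,"offset": [8,-41,0],"rot": [0,0,0]},
    {"jaw": 0,"offset": [8,-41,0],"rot": [0,0,0]},
    {"jaw": 0,"offset": [8,-41,0],"rot": [0,0,0]},
    {"jaw": 0,"offset": [8,-41,0],"rot": [0,0,0]},
  ],
)

```text
time_s: 9.65
eef_pos: [0.3978, 0.1132, 0.2072]
eef_rot: [0.0, 1.0, -0.013, -0.0]
wrist_force: [-0.3, -0.4, -0.3]
opening: 0.0
grasp_force: 0.0
```

apply_moves(
  moves=[
    {"jaw": 0,"offset": [0,0,0],"rot": [0,0,-10.3]},
    {"jaw": 0,"offset": [0,0,0],"rot": [0,0,-10.3]},
    {"jaw": 0,"offset": [0,0,0],"rot": [0,0,-10.3]},
    {"jaw": 0,"offset": [0,0,0],"rot": [0,0,-10.3]},
    {"jaw": 0,"offset": [0,0,0],"rot": [0,0,-10.3]},
  ],
)

```text
time_s: 10.28
eef_pos: [0.3976, 0.1117, 0.2069]
eef_rot: [-0.0, 0.905, 0.425, -0.001]
wrist_force: [-0.1, 0.5, -0.4]
opening: -0.003
grasp_force: 0.0
```

apply_moves(
  moves=[
    {"jaw": 0,"offset": [0,0,0],"rot": [0,0,-10]},
    {"jaw": 0,"offset": [0,0,0],"rot": [0,0,-10]},
    {"jaw": 0,"offset": [0,0,0],"rot": [0,0,-10]},
    {"jaw": 0,"offset": [0,0,0],"rot": [0,0,-10]},
    {"jaw": 0,"offset": [0,0,0],"rot": [-9.25,0,0]},
  ],
)

```text
time_s: 10.9
eef_pos: [0.3991, 0.1114, 0.2063]
eef_rot: [0.057, 0.705, 0.705, 0.056]
wrist_force: [-0.8, -0.9, 0.1]
opening: 0.002
grasp_force: 0.0
```

apply_moves(
  moves=[
    {"jaw": 0,"offset": [0,0,0],"rot": [-9.25,0,0]},
    {"jaw": 0,"offset": [0,0,0],"rot": [-9.25,0,0]},
    {"jaw": 0,"offset": [0,0,0],"rot": [-9.25,0,0]},
    {"jaw": 0,"offset": [0,0,0],"rot": [0,0,0]},
    {"jaw": 0,"offset": [0,0,0],"rot": [0,0,0]},
  ],
)

```text
time_s: 11.52
eef_pos: [0.3985, 0.1114, 0.2095]
eef_rot: [0.224, 0.671, 0.67, 0.224]
wrist_force: [-0.0, -0.0, 0.3]
opening: 0.003
grasp_force: 0.0
```

```bash
cat > st.py <<'E'
from h import *
from scipy.spatial.transform import Rotation as R
o=ctrl.get_obs();print(o["time_s"],np.round(o["q"],3),o["eef_pos"],o["wrist_force"],o["opening"]);q=o["eef_rot"];M=R.from_quat([*q[1:],q[0]]).as_matrix();print(M.round(3))
T=np.array([.4968,.1135,.0745])
for s in(60,40,0): print(s,(M.T@(T-o["eef_pos"])*1000-[0,0,s]).round(1))
E
python3 st.py
```

```text
11.525 [-0.032 -0.807  2.47   0.025  0.833 -0.041] [0.39848858 0.1114004  0.20945489] [-0.04528568 -0.04521905  0.2802399 ] 0.003059285393550353
[[ 0.001  0.799  0.602]
 [ 1.    -0.001 -0.001]
 [-0.     0.602 -0.799]]
60 [  2.3  -2.7 106.9]
40 [  2.3  -2.7 126.9]
0 [  2.3  -2.7 166.9]
```

apply_moves(
  moves=[
    {"jaw": 0,"offset": [2.3,-2.7,40],"rot": [0,0,0]},
    {"jaw": 0,"offset": [0,0,40],"rot": [0,0,0]},
    {"jaw": 0,"offset": [0,0,40],"rot": [0,0,0]},
    {"jaw": 0,"offset": [0,0,25],"rot": [0,0,0]},
    {"jaw": 0,"offset": [0,0,0],"rot": [0,0,0]},
  ],
)

```text
time_s: 12.15
eef_pos: [0.4832, 0.1133, 0.0873]
eef_rot: [0.222, 0.672, 0.671, 0.222]
wrist_force: [-0.4, 0.5, -0.4]
opening: -0.004
grasp_force: 0.0
```

```bash
python3 st.py; python3 - <<'E'
from h import *
a,_=ctrl.camera("top");b,_=ctrl.camera("scene")
f=lambda i:cv2.resize(i,(400,400),interpolation=cv2.INTER_CUBIC)
cv2.imwrite('pics/z4.png',np.hstack([f(a[170:280,190:300,::-1]),f(b[150:280,200:330,::-1])]))
E
```

```text
12.15 [-0.015 -0.182  2.407  0.028  0.279 -0.037] [0.48324683 0.1132537  0.08730796] [-0.42323779  0.50020618 -0.44428471] -0.004112708165370972
[[ 0.002  0.803  0.596]
 [ 1.    -0.002 -0.001]
 [ 0.     0.596 -0.803]]
60 [  0.3   3.3 -41.6]
40 [  0.3   3.3 -21.6]
0 [ 0.3  3.3 18.4]
```

View pics/z4.png

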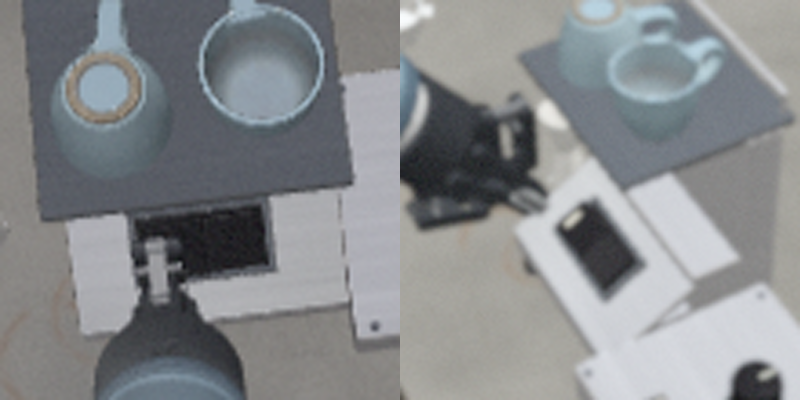

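The fingers stand just in front of the rocker's left half and the rack is clear. I'll creep in.

apply_moves(
  moves=[
    {"jaw": 0,"offset": [0,3,5],"rot": [0,0,0]},
    {"jaw": 0,"offset": [0,0,5],"rot": [0,0,0]},
    {"jaw": 0,"offset": [0,0,4],"rot": [0,0,0]},
    {"jaw": 0,"offset": [0,0,2],"rot": [0,0,0]},
    {"jaw": 0,"offset": [0,0,0],"rot": [0,0,0]},
  ],
)

```text
time_s: 12.88
eef_pos: [0.4942, 0.1135, 0.079]
eef_rot: [0.224, 0.671, 0.67, 0.224]
wrist_force: [0.4, -0.2, -0.3]
opening: -0.0
grasp_force: 0.0
```

apply_moves(
  moves=[
    {"jaw": 0,"offset": [0,0,1],"rot": [0,0,0]},
    {"jaw": 0,"offset": [0,0,1],"rot": [0,0,0]},
    {"jaw": 0,"offset": [0,0,1],"rot": [0,0,0]},
    {"jaw": 0,"offset": [0,0,1],"rot": [0,0,0]},
    {"jaw": 0,"offset": [0,0,0],"rot": [0,0,0]},
  ],
)

```text
time_s: 13.5
eef_pos: [0.4967, 0.1135, 0.0758]
eef_rot: [0.224, 0.671, 0.67, 0.224]
wrist_force: [-0.6, -0.0, 0.5]
opening: 0.001
grasp_force: 0.0
```

apply_moves(
  moves=[
    {"jaw": 0,"offset": [0,0,1],"rot": [0,0,0]},
    {"jaw": 0,"offset": [0,0,1],"rot": [0,0,0]},
    {"jaw": 0,"offset": [0,0,1],"rot": [0,0,0]},
    {"jaw": 0,"offset": [0,0,1],"rot": [0,0,0]},
    {"jaw": 0,"offset": [0,0,0],"rot": [0,0,0]},
  ],
)

```text
time_s: 14.12
eef_pos: [0.4991, 0.1135, 0.0726]
eef_rot: [0.224, 0.671, 0.67, 0.224]
wrist_force: [-0.5, -0.4, 0.2]
opening: -0.002
grasp_force: 0.0
```

apply_moves(
  moves=[
    {"jaw": 0,"offset": [0,0,1],"rot": [0,0,0]},
    {"jaw": 0,"offset": [0,0,1],"rot": [0,0,0]},
    {"jaw": 0,"offset": [0,0,1],"rot": [0,0,0]},
    {"jaw": 0,"offset": [0,0,0],"rot": [0,0,0]},
    {"jaw": 0,"offset": [0,0,0],"rot": [0,0,0]},
  ],
)

```text
time_s: 14.75
eef_pos: [0.5009, 0.1135, 0.0703]
eef_rot: [0.225, 0.671, 0.67, 0.224]
wrist_force: [0.5, -0.0, 0.1]
opening: 0.002
grasp_force: 0.0
```

```bash
python3 - <<'E'
from h import *
a,d=ctrl.camera("scene");n=np.array([-np.sin(np.radians(32)),0,np.cos(np.radians(32))])
for r in ctrl.outline_of("scene","rocker")[:1]:
    m=cv2.erode(r["region"].astype(np.uint8),np.ones((3,3)))>0
    ys,xs=np.where(m&(d>0));P=atdepth("scene",np.c_[xs,ys],d[ys,xs])
    for lo in np.arange(.055,.126,.01):
        k=abs(P[:,1]-lo)<.005
        if k.sum()>3: print(lo.round(3),k.sum(),np.median(P[k],0).round(4),((P[k]-[.508,0,.055])@n).mean().round(4))
b,_=ctrl.camera("top")
f=lambda i:cv2.resize(i,(400,400),interpolation=cv2.INTER_CUBIC)
cv2.imwrite('pics/z5.png',np.hstack([f(b[200:260,215:275,::-1]),f(a[180:250,220:290,::-1])]))
E
```

```text
0.055 6 [0.5012 0.0584 0.0653] 0.0117
0.065 38 [0.5017 0.0652 0.0658] 0.0117
0.075 44 [0.5026 0.0746 0.0662] 0.0127
0.085 38 [0.5009 0.0843 0.0673] 0.0143
0.095 54 [0.4992 0.0948 0.0686] 0.0163
0.105 44 [0.4971 0.1052 0.0719] 0.0199
0.115 41 [0.4979 0.1145 0.0747] 0.0231
```

View pics/z5.png

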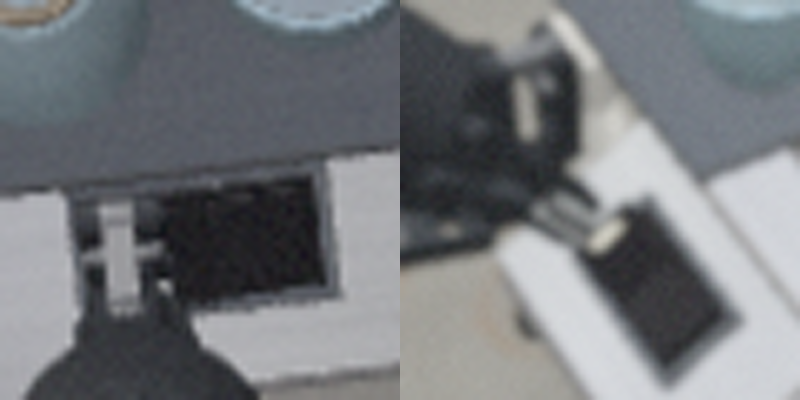

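The tips are at the white bar, with the rocker still off and only a small gap left. I'll keep going in small steps.

apply_moves(
  moves=[
    {"jaw": 0,"offset": [0,0,1],"rot": [0,0,0]},
    {"jaw": 0,"offset": [0,0,1],"rot": [0,0,0]},
    {"jaw": 0,"offset": [0,0,1],"rot": [0,0,0]},
    {"jaw": 0,"offset": [0,0,0],"rot": [0,0,0]},
    {"jaw": 0,"offset": [0,0,0],"rot": [0,0,0]},
  ],
)

```text
time_s: 15.52
eef_pos: [0.5027, 0.1135, 0.0679]
eef_rot: [0.225, 0.671, 0.67, 0.224]
wrist_force: [-0.5, -0.3, 0.7]
opening: -0.0
grasp_force: 0.0
```

apply_moves(
  moves=[
    {"jaw": 0,"offset": [0,0,1],"rot": [0,0,0]},
    {"jaw": 0,"offset": [0,0,1],"rot": [0,0,0]},
    {"jaw": 0,"offset": [0,0,0],"rot": [0,0,0]},
    {"jaw": 0,"offset": [0,0,0],"rot": [0,0,0]},
    {"jaw": 0,"offset": [0,0,0],"rot": [0,0,0]},
  ],
)

```text
time_s: 16.15
eef_pos: [0.5039, 0.1135, 0.0663]
eef_rot: [0.225, 0.671, 0.67, 0.224]
wrist_force: [0.6, 0.0, 0.6]
opening: 0.002
grasp_force: 0.0
```

```bash
python3 - <<'E'
from h import *
n=np.array([-np.sin(np.radians(32)),0,np.cos(np.radians(32))])
for c in("scene","top"):
  a,d=ctrl.camera(c)
  for r in ctrl.outline_of(c,"rocker")[:1]:
    m=cv2.erode(r["region"].astype(np.uint8),np.ones((3,3)))>0
    ys,xs=np.where(m&(d>0));P=atdepth(c,np.c_[xs,ys],d[ys,xs])
    for lo in np.arange(.055,.126,.01):
        k=abs(P[:,1]-lo)<.005
        if k.sum()>3: print(lo.round(3),k.sum(),np.median(P[k],0).round(4),((P[k]-[.508,0,.055])@n).mean().round(4))
  print(c,"TCP projects",proj(c,ctrl.get_obs()["eef_pos"]).round(1))
  if c=="scene": A=a
f=lambda i:cv2.resize(i,(400,400),interpolation=cv2.INTER_CUBIC)
cv2.imwrite('pics/z6.png',np.hstack([f(a[200:260,215:275,::-1]),f(A[180:250,220:290,::-1])]))
E
```

```text
0.055 5 [0.5031 0.0591 0.0641] 0.0112
0.065 38 [0.5014 0.0656 0.0641] 0.0116
0.075 39 [0.5013 0.0748 0.0649] 0.0128
0.085 41 [0.4983 0.0854 0.0667] 0.0141
0.095 49 [0.4989 0.0948 0.0681] 0.0165
0.105 43 [0.4978 0.1043 0.0718] 0.0197
0.115 28 [0.4982 0.1132 0.0747] 0.0227
scene TCP projects [[259.9 223. ]]
0.065 59 [0.5048 0.0651 0.0645] 0.0097
0.075 62 [0.5033 0.0751 0.0651] 0.0113
0.085 60 [0.5034 0.0853 0.0661] 0.0128
0.095 62 [0.5014 0.0949 0.0686] 0.0151
top TCP projects [[235.1 237.3]]
```

View pics/z6.png

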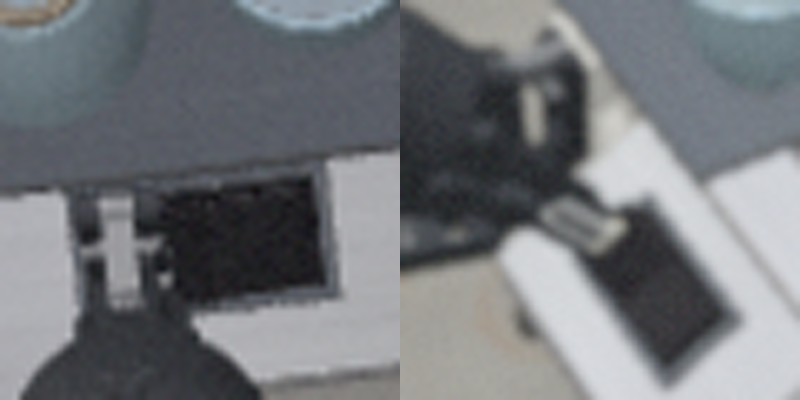

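The rocker is still up, but the tip's image doesn't match the TCP projection well. I'll locate the real fingertip in depth.

```bash
python3 - <<'E'
from h import *
n=np.array([-np.sin(np.radians(32)),0,np.cos(np.radians(32))])
tcp=ctrl.get_obs()["eef_pos"]
print(tcp)
for c,cols,rows in(("top",(229,232,234,236,239,242),range(226,248,2)),("scene",(244,248,250,252,254,256,258,260,262),range(212,232,2))):
  a,d=ctrl.camera(c)
  for r in rows:
    P=atdepth(c,[(x,r) for x in cols],[d[r,x] for x in cols])
    print(c,r," ".join("%d:%d,%d,%d(%d)"%(x,*(p*1000),((p-[.508,0,.055])@n)*1000) for x,p in zip(cols,P)))
E
```

```text
[0.50391934 0.11349    0.0663272 ]
top 226 229:485,117,211(144) 232:483,111,214(147) 234:483,108,211(145) 236:483,104,210(144) 239:482,98,212(146) 242:524,95,75(8)
top 228 229:525,124,70(3) 232:486,113,193(128) 234:485,109,193(129) 236:485,105,192(128) 239:521,102,74(9) 242:522,96,68(4)
top 230 229:482,119,194(131) 232:481,113,194(132) 234:480,109,195(133) 236:480,105,195(133) 239:480,100,192(131) 242:514,96,78(16)
top 232 229:479,119,192(132) 232:477,113,195(134) 234:476,109,198(138) 236:477,106,194(134) 239:510,103,82(21) 242:511,97,74(14)
top 234 229:475,120,191(133) 232:474,114,193(135) 234:473,110,193(135) 236:474,106,188(131) 239:479,101,170(113) 242:507,97,73(16)
top 236 229:473,120,182(126) 232:469,114,194(138) 234:468,110,197(141) 236:473,107,180(124) 239:472,101,181(126) 242:503,98,72(17)
top 238 229:470,121,179(125) 232:466,114,193(139) 234:465,111,192(139) 236:474,108,160(107) 239:473,102,161(108) 242:500,98,66(13)
top 240 229:473,122,157(104) 232:463,115,190(138) 234:461,111,195(143) 236:475,109,144(93) 239:473,103,148(97) 242:495,99,68(17)
top 242 229:457,121,200(150) 2
[... 1463 characters left out ...]
ne 224 244:477,154,38(2) 248:485,145,43(2) 250:480,120,68(26) 252:484,118,68(24) 254:486,111,74(27) 256:492,111,70(21) 258:496,108,71(20) 260:500,106,71(17) 262:503,100,74(18)
scene 226 244:475,149,36(2) 248:482,140,41(2) 250:484,130,49(8) 252:483,116,63(20) 254:485,108,70(24) 256:490,108,67(19) 258:493,102,70(21) 260:498,101,69(17) 262:502,98,70(16)
scene 228 244:473,146,33(0) 248:480,136,38(0) 250:483,130,42(2) 252:485,123,48(6) 254:484,107,64(20) 256:488,104,65(19) 258:491,100,67(18) 260:496,99,64(14) 262:500,96,66(13)
scene 230 244:469,137,36(4) 248:477,131,37(1) 250:480,125,41(3) 252:482,117,48(7) 254:487,114,48(5) 256:486,101,61(16) 258:489,96,64(17) 260:493,93,65(16) 262:497,89,66(15)
```

Depth puts the visible fingertip about 18 mm short of the rocker surface, and there is no contact force. The gripper body clears the rack by about 11 mm and that gap grows as I advance, so I'll continue in small steps and watch the force.

apply_moves(
  moves=[
    {"jaw": 0,"offset": [0,0,1],"rot": [0,0,0]},
    {"jaw": 0,"offset": [0,0,1],"rot": [0,0,0]},
    {"jaw": 0,"offset": [0,0,1],"rot": [0,0,0]},
    {"jaw": 0,"offset": [0,0,0],"rot": [0,0,0]},
    {"jaw": 0,"offset": [0,0,0],"rot": [0,0,0]},
  ],
)

```text
time_s: 17.08
eef_pos: [0.5057, 0.1135, 0.0639]
eef_rot: [0.225, 0.671, 0.67, 0.224]
wrist_force: [-0.1, 0.9, 0.8]
opening: 0.003
grasp_force: 0.0
```

```bash
python3 - <<'E'
from h import *
n=np.array([-np.sin(np.radians(32)),0,np.cos(np.radians(32))])
o=ctrl.get_obs();tcp=o["eef_pos"];print(o["wrist_force"],o["torque"],o["opening"])
q=o["eef_rot"]
from scipy.spatial.transform import Rotation as R
M=R.from_quat([*q[1:],q[0]]).as_matrix()
c="scene";a,d=ctrl.camera(c)
ys,xs=np.mgrid[195:240,235:275];xs=xs.ravel();ys=ys.ravel()
P=atdepth(c,np.c_[xs,ys],d[ys,xs]);h=(P-[.508,0,.055])@n
L=(P-tcp)@M*1000
k=(abs(L[:,0])<18)&(abs(L[:,1])<30)&(L[:,2]>-60)
for x,y,l,hh in sorted(zip(xs[k],ys[k],L[k],h[k]),key=lambda t:-t[2][2])[::6]: print(x,y,l.round(0),round(hh*1000),a[y,x])
E
```

```text
[-0.07025472  0.8529365   0.77657327] [0.03359555 0.3223928  0.00504839] 0.0029120284972610085
270 215 [ 9. 29. 14.] -2 [209 212 216]
271 219 [-5. 25. 11.] 0 [211 214 217]
268 216 [ 9. 24. 11.] 0 [211 213 217]
269 216 [ 6. 26. 10.] 1 [210 212 216]
266 215 [15. 21. 10.] 1 [198 202 205]
268 215 [10. 26.  9.] 2 [212 215 218]
270 222 [-11.  19.   9.] 2 [165 169 174]
267 213 [16. 27.  8.] 3 [211 214 216]
272 221 [-14.  25.   8.] 3 [210 212 215]
265 221 [ 1. 11.  7.] 3 [55 58 60]
262 217 [16. 11.  6.] 4 [66 69 70]
269 224 [-17.  15.   5.] 5 [80 86 89]
264 216 [12. 17.  4.] 6 [116 119 124]
269 222 [-13.  18.   3.] 7 [133 136 140]
265 216 [ 9. 20.  2.] 8 [151 156 160]
256 235 [-15. -27.   1.] 5 [180 183 187]
265 218 [ 2. 17. -0.] 10 [ 99 101 104]
254 232 [ -5. -26.  -1.] 8 [172 176 179]
255 233 [-12. -25.  -3.] 10 [165 170 173]
251 227 [ 10. -24.  -5.] 11 [160 162 165]
265 223 [-14.  11.  -6.] 16 [54 54 54]
257 229 [-11. -14.  -8.] 16 [46 44 52]
256 232 [-16. -20.  -8.] 15 [107 111 118]
263 221 [-8. 11. -9.] 19 [49 47 52]
264 223 [-15.  10. -10.] 19 [49 47 51]
258 229 [-15. -11. -10.] 18 [39
[... 603 characters left out ...]
219 [  2.   4. -19.] 28 [169 171 167]
256 218 [ -3.   7. -31.] 40 [137 141 140]
255 221 [-12.   2. -36.] 45 [101 105 105]
256 217 [ -7.  10. -38.] 47 [92 96 96]
255 219 [ -9.   6. -38.] 47 [147 150 151]
254 219 [ -9.   4. -41.] 50 [131 133 135]
255 216 [ -7.  11. -43.] 52 [83 86 88]
252 221 [-12.  -2. -44.] 52 [100 105 105]
249 222 [ -8.  -9. -45.] 53 [ 95  95 100]
247 221 [ -3. -11. -47.] 54 [ 96 100 103]
253 216 [ -7.   9. -48.] 58 [ 96  99 100]
246 221 [ -4. -12. -50.] 58 [122 125 128]
250 219 [-10.  -0. -53.] 61 [102 103 105]
247 220 [ -7.  -7. -54.] 62 [104 106 107]
246 220 [ -6.  -9. -55.] 63 [94 96 99]
248 219 [-10.  -3. -57.] 65 [116 120 120]
249 217 [-10.   3. -60.] 69 [115 119 120]
```

apply_moves(
  moves=[
    {"jaw": 0,"offset": [0,0,1],"rot": [0,0,0]},
    {"jaw": 0,"offset": [0,0,1],"rot": [0,0,0]},
    {"jaw": 0,"offset": [0,0,1],"rot": [0,0,0]},
    {"jaw": 0,"offset": [0,0,1],"rot": [0,0,0]},
    {"jaw": 0,"offset": [0,0,0],"rot": [0,0,0]},
  ],
)

```text
time_s: 17.75
eef_pos: [0.5081, 0.1135, 0.0606]
eef_rot: [0.224, 0.671, 0.67, 0.224]
wrist_force: [-0.2, 0.0, -0.2]
opening: -0.001
grasp_force: 0.0
```

apply_moves(
  moves=[
    {"jaw": 0,"offset": [0,0,1],"rot": [0,0,0]},
    {"jaw": 0,"offset": [0,0,1],"rot": [0,0,0]},
    {"jaw": 0,"offset": [0,0,1],"rot": [0,0,0]},
    {"jaw": 0,"offset": [0,0,1],"rot": [0,0,0]},
    {"jaw": 0,"offset": [0,0,0],"rot": [0,0,0]},
  ],
)

```text
time_s: 18.38
eef_pos: [0.5106, 0.1135, 0.0575]
eef_rot: [0.225, 0.671, 0.67, 0.224]
wrist_force: [-0.6, 1.0, -0.2]
opening: -0.004
grasp_force: 0.1
```

```bash
cat > fl.py <<'E'
from h import *
from scipy.spatial.transform import Rotation as R
n=np.array([-np.sin(np.radians(32)),0,np.cos(np.radians(32))])
o=ctrl.get_obs();tcp=o["eef_pos"];print(tcp,o["wrist_force"],o["torque"]);q=o["eef_rot"]
M=R.from_quat([*q[1:],q[0]]).as_matrix()
c="scene";D=[];A=[]
for _ in range(3):
    a,d=ctrl.camera(c);D.append(d);A.append(a)
d=np.median(D,0);a=np.mean(A,0).mean(2)
for y in range(210,234):
    P=atdepth(c,[(x,y) for x in range(246,266)],d[y,246:266]);L=(P-tcp)@M*1000;h=(P-[.508,0,.055])@n*1000
    print(y," ".join("%d/%d"%(hh,l) for hh,l in zip(h,a[y,246:266])))
for r in ctrl.outline_of(c,"rocker")[:1]:
    ys,xs=np.where(cv2.erode(r["region"].astype(np.uint8),np.ones((3,3)))>0);P=atdepth(c,np.c_[xs,ys],d[ys,xs])
    for lo in np.arange(.065,.126,.01):
        k=abs(P[:,1]-lo)<.005
        if k.sum()>3: print(lo.round(3),k.sum(),((P[k]-[.508,0,.055])@n).mean().round(4))
E
python3 fl.py
```

```text
[0.51055925 0.11348626 0.05746001] [-0.56243689  1.04692009 -0.22932297] [0.01845012 0.28450813 0.0535602 ]
210 98/52 89/53 79/52 83/55 80/47 82/47 80/60 79/92 76/132 1/171 1/200 1/212 3/214 0/213 1/215 2/216 3/217 2/216 2/215 0/214
211 100/46 96/52 87/50 79/52 77/46 74/48 78/77 75/121 3/164 0/192 2/208 2/214 1/215 0/215 1/215 1/216 0/216 1/216 3/216 1/214
212 96/45 94/43 83/48 81/48 76/49 72/50 68/74 2/123 0/165 0/191 2/207 3/212 0/215 0/214 1/214 1/213 0/210 0/209 -1/212 1/214
213 93/44 85/43 82/45 80/43 77/46 69/46 66/61 54/95 48/131 1/163 1/188 1/204 2/211 0/211 1/211 2/204 1/194 1/189 3/197 1/209
214 84/46 82/42 79/43 76/46 76/48 71/48 65/46 61/60 55/80 48/114 1/153 2/184 2/195 2/196 2/193 0/182 6/164 8/154 2/171 2/195
215 81/54 79/50 77/44 73/48 74/56 68/64 61/64 59/60 55/58 51/71 41/109 1/145 25/157 25/153 0/149 8/142 8/127 8/120 6/141 0/176
216 65/60 76/54 74/60 75/67 71/84 66/98 57/104 56/94 53/76 50/65 46/76 44/97 25/100 24/93 24/91 6/97 4/91 8/93 7/118 6/155
217 69/63 64/73 73/87 71/99 67/111 63/125 59/131 53/128 53/113 48/96 45/78 42/69 41/58 24/55 24/56 21/59 3/65 2/73 7
[... 1456 characters left out ...]
0/214 2/215 1/211 0/197 7/170 6/132 18/94 19/62 20/51 18/44 19/47 17/48 14/46 16/47 14/49 13/58 15/59 12/59
230 1/214 3/213 1/214 3/214 1/214 3/209 8/193 6/163 6/123 17/90 19/64 17/50 16/48 16/44 16/45 15/48 15/54 12/57 13/60 14/59
231 1/214 1/213 0/214 0/214 2/215 2/214 0/208 8/185 7/151 17/115 17/86 15/63 17/51 16/46 16/52 11/56 15/55 13/62 15/61 13/58
232 1/214 2/214 1/214 0/214 1/214 1/215 1/212 1/199 6/175 7/143 16/111 17/80 16/56 16/49 14/54 13/57 13/61 12/61 13/58 14/61
233 2/214 0/215 1/215 2/214 3/215 1/215 2/215 1/209 0/196 7/170 7/136 15/99 12/71 14/56 16/56 16/59 12/58 14/61 12/60 12/58
0.065 43 0.0117
0.075 42 0.0127
0.085 44 0.0142
0.095 55 0.0164
0.105 39 0.0201
0.115 7 0.0219
```

The fingertip is now clearly resolved at a height of about 31 mm over the panel, with the paddle at about 22. The gap is about 8–10 mm.

apply_moves(
  moves=[
    {"jaw": 0,"offset": [0,0,1.5],"rot": [0,0,0]},
    {"jaw": 0,"offset": [0,0,1.5],"rot": [0,0,0]},
    {"jaw": 0,"offset": [0,0,1.5],"rot": [0,0,0]},
    {"jaw": 0,"offset": [0,0,1],"rot": [0,0,0]},
    {"jaw": 0,"offset": [0,0,0],"rot": [0,0,0]},
  ],
)

```text
time_s: 19.2
eef_pos: [0.5139, 0.1134, 0.053]
eef_rot: [0.225, 0.671, 0.67, 0.224]
wrist_force: [-1.9, 0.9, 1.6]
opening: 0.001
grasp_force: 1.1
```

apply_moves(
  moves=[
    {"jaw": 0,"offset": [0,0,1],"rot": [0,0,0]},
    {"jaw": 0,"offset": [0,0,1],"rot": [0,0,0]},
    {"jaw": 0,"offset": [0,0,1],"rot": [0,0,0]},
    {"jaw": 0,"offset": [0,0,0],"rot": [0,0,0]},
    {"jaw": 0,"offset": [0,0,0],"rot": [0,0,0]},
  ],
)

```text
time_s: 19.82
eef_pos: [0.5157, 0.1134, 0.0507]
eef_rot: [0.225, 0.671, 0.67, 0.224]
wrist_force: [-0.6, -0.2, 1.2]
opening: 0.002
grasp_force: 0.0
```

apply_moves(
  moves=[
    {"jaw": 0,"offset": [0,0,1],"rot": [0,0,0]},
    {"jaw": 0,"offset": [0,0,1],"rot": [0,0,0]},
    {"jaw": 0,"offset": [0,0,1],"rot": [0,0,0]},
    {"jaw": 0,"offset": [0,0,0],"rot": [0,0,0]},
    {"jaw": 0,"offset": [0,0,0],"rot": [0,0,0]},
  ],
)

```text
time_s: 20.45
eef_pos: [0.5174, 0.1135, 0.0483]
eef_rot: [0.225, 0.671, 0.67, 0.224]
wrist_force: [-0.1, 1.0, 0.1]
opening: -0.0
grasp_force: 0.0
```

```bash
python3 fl.py | sed -n '1p;7,19p;26,40p'
```

```text
[0.51744243 0.11349546 0.04831512] [-0.11567319  1.04248673  0.07373162] [0.00733129 0.29369715 0.01524132]
215 87/59 85/51 81/46 74/42 71/41 70/44 66/44 64/44 56/46 53/56 44/82 35/118 1/151 1/173 0/174 8/155 7/130 7/119 8/143 2/177
216 63/68 83/65 76/56 72/49 69/42 68/44 65/47 61/49 58/49 51/54 48/55 43/69 34/98 1/123 6/130 6/118 5/96 5/96 7/118 6/156
217 63/72 62/70 57/63 69/57 66/49 65/50 62/58 62/69 57/77 49/77 48/69 40/57 40/63 28/74 6/84 10/80 8/67 1/70 7/94 7/128
218 70/63 62/65 62/63 54/60 64/63 62/71 59/84 58/105 50/117 45/119 42/110 39/85 37/65 36/60 30/59 11/55 10/50 8/52 2/74 8/101
219 70/51 68/53 63/59 60/63 51/83 58/103 56/113 52/123 49/135 46/139 41/135 37/118 34/99 33/79 30/66 27/56 10/49 11/47 1/55 6/78
220 68/41 66/45 64/51 60/67 51/104 52/128 52/127 49/118 49/120 44/131 41/136 38/134 34/127 30/115 26/102 26/87 11/67 14/52 11/49 1/60
221 67/48 61/49 62/52 58/74 56/109 51/134 49/129 46/110 45/100 42/105 39/117 36/130 33/136 29/137 23/133 10/125 12/99 13/68 13/47 11/52
222 62/86 61/90 59/84 56/78 52/97 50/115 48/120 44/114 42/109 38/102 34/105 33/113 33/123 28/134 26/144 19/140 13/118 12/79 13/49 14/48
223 61/148 58/153 57/143 46/121 44/96 41/86 43/98 42/110 38/116 35/116 34/109 32/104 26/106 25/116 24/127 21/126 14/106 11/75 13/50 13/48
224 2/193 0/195 3/187 44/164 42/126 38/89 35/78 35/88 36/106 35/115 31/118 28/114 24/104 22/97 21/97 13/92 12/78 13/59 15/48 13/49
225 0/210 1/212 0/206 2/189 5/154 33/116 33/85 29/74 31/75 32/92 26/108 25/114 22/110 20/93 14/74 11/60 15/53 14/49 15/47 17/45
226 2/214 2/215 2/212 1/199 8/174 7/142 3/106 28/80 24/63 24/62 13/79 22/95 18/100 14/85 14/65 13/50 14/46 15/50 16/46 14/44
227 2/213 2/214 2/213 0/209 7/194 7/165 5/127 10/95 12/67 13/52 13/57 14/66 13/72 13/64 13/53 13/48 15/46 14/44 15/43 16/46
0.065 17 0.0254
0.075 25 0.022
0.085 24 0.018
0.095 27 0.0155
0.105 9 0.0135
```

The rocker has snapped over: the right half is now up at 25 mm and the left half is down. I'll back out.

apply_moves(
  moves=[
    {"jaw": 0,"offset": [0,0,-15],"rot": [0,0,0]},
    {"jaw": 0,"offset": [0,0,-35],"rot": [0,0,0]},
    {"jaw": 0,"offset": [0,0,-45],"rot": [0,0,0]},
    {"jaw": 0,"offset": [0,0,-45],"rot": [0,0,0]},
    {"jaw": 0,"offset": [0,0,0],"rot": [0,0,0]},
  ],
)

```text
time_s: 21.28
eef_pos: [0.4352, 0.1139, 0.1664]
eef_rot: [0.229, 0.669, 0.669, 0.229]
wrist_force: [0.5, 0.3, 0.2]
opening: 0.004
grasp_force: 0.0
```

```bash
python3 gm.py scene g9 2>/dev/null | sed -n '3p;8,14p'; python3 fl.py | sed -n '1p;26,40p'
python3 - <<'E'
from h import *
a,_=snap("top","f1");b,_=snap("scene","f2")
f=lambda i:cv2.resize(i,(400,400),interpolation=cv2.INTER_CUBIC)
cv2.imwrite('pics/z9.png',np.hstack([f(a[140:280,170:310,::-1]),f(b[150:310,200:360,::-1])]))
E
```

```text
0.479 -0.1033 val 177 centroid -0.1032
0.469 -0.1035 val 199 centroid -0.1036
0.467 -0.1038 val 201 centroid -0.1037
0.465 -0.1038 val 205 centroid -0.1038
0.463 -0.104 val 198 centroid -0.1039
0.461 -0.104 val 171 centroid -0.1039
0.459 -0.104 val 124 centroid -0.1039
0.457 -0.1043 val 78 centroid -0.1041
[0.43301346 0.11359368 0.15946768] [ 0.09545848 -0.54612422 -0.96909595] [0.0036318  0.35687067 0.07528772]
0.065 31 0.0255
0.075 24 0.0218
0.085 27 0.0183
0.095 29 0.0152
0.105 29 0.014
0.115 31 0.0125
0.125 4 0.0116
```

View pics/z9.png

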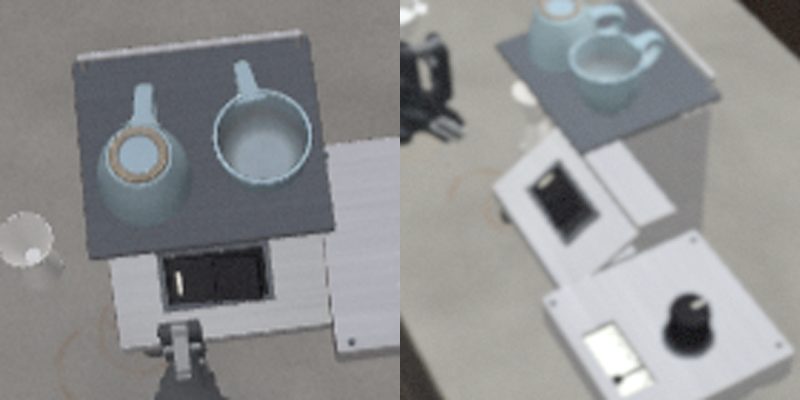

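The rocker is on, the needle is at the mark, the cups and jigger are in place, and the gripper is clear.

```bash
python3 -c "
from bench import ctrl
print(ctrl.hand_in())"
```

```text
the job is handed in; nothing more can be done
None
```

The job is handed in, with no verdict returned: the needle measured within about 0.3 mm of the mark, the rocker stayed over at on, the last pictures show both cups and the jigger in place (the tamper was not rechecked), and the gripper was clear at about 22 s.

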